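# Move the lift-off flap door from the empty thread box to the filled one

## Robot

A 6-joint arm with a two-finger parallel gripper is mounted at the origin on a cart in front of the work surface, level with it; the furniture and walls round the work are solid. World frame = base frame: x ahead of the robot, y to its left, z up, the work surface at z = 0. Lengths are in mm, angles in rad, forces in N, time in s.
With the tool pointing down it reaches from about 350 to 975 mm from the base axis. Payload 17.4 kg.
Tool frame: the origin (TCP) lies on the centre line of the jaws, within the pads' length; the fingertips stand 22 mm ahead of it and the grasp point (between the pads) lies 3 mm ahead of it; z points along the fingers, y is the line along which they close (so a half turn about z gives the same grasp; the last joint's range is limited). The gripper opens to 85 mm and grips with 20 to 120 N. Pads are 22 mm wide; open, the fingers measure 114 mm over their backs; the gripper's body (76 mm by 85 mm) begins 54 mm behind the grasp point. The pads swing forward as they close: fully open they stand 13 mm farther back than shut.
Start: joints at [1.085, 0.116, 1.442, -0, 1.584, -0.038], TCP at [292.272, 608.448, 253.303] pointing down, gripper open.
Joint ranges: [-2.83, 2.83], [-0.83, 2.19], [0.07, 2.5], [-1.14, 4.28], [0.01, 3], [-2.97, 2.97]. Speed limits (rad/s): [1.89, 1.89, 2.22, 3.14, 3.14, 3.14].

## Interface

Orientations are given as a rotation vector (axis times angle).
In Python, from rig import bot, cams, workorder gives the robot as it stands. The module is installed in compiled form; this text tells all that it offers.
- The arm moves only by the shell command python3 -m jog 'ROWS' [FORCE]. ROWS is JSON, one flat list of numbers, 7 for each row, row after row: the turn, a rotation vector about the tool's x, y, z in units of 5 degrees (1.0 is 5 degrees), then the shift along the tool's x, y, z in units of 25 mm (1.0 is 25 mm), then the closure, from 0 (fully open) to 1 (shut). In form: [wx, wy, wz, tx, ty, tz, gripper, wx, wy, wz, tx, ty, tz, gripper, ...]. A call has 1 to 10 rows; each row shifts and turns the commanded pose from where the row before left it, along the tool's axes as they then stand; what a row does not reach is not made up. A row lasts 1/10 s, in which the tool goes at most 50 mm and 8.59 degrees, less where a joint would pass 70% of its speed; a pose out of reach is approached as far as the arm can. A call is refused whole if a number of a shift passes 1 or a number of a turn 1, either way. A call with a gripper value outside its range is refused whole. The fingers move at their own pace and stop on an object; FORCE is the grip in N (left out, the last holds). Time passes only in rows, so rows that do not move let the fingers close. It gives the time, the measured TCP pose, the force, the opening and the grip force at its end, in the units of the state.
- bot.get_state(): the state, without advancing time (a new reading comes with each control period).
- cams.snapshot(name): name is "side" or "top" or "wrist"; returns the picture (480x640x3 uint8, blue, green, red); there is no depth.
- cams.get_calibration(name): a dict with "camera_matrix" (3x3 intrinsics, pixels), "R" (3x3) and "t" (3): a world point X has camera coordinates R X + t. Camera axes: x right, y down, z forward; pixel columns grow to the right and rows downward; lengths in mm; the calibration is good to about 2 mm. A picture is of the moment at which its call begins: read the wrist's pose just before it. get_calibration takes no time and is no camera call; for the wrist camera it gives the pose at the moment of the call.
- workorder.close_job(): hands the job in; it is judged then, once.
The state is a dict: "time": time; "joint_positions": joint angles; "qvel": joint speeds; "effort": joint torques, N m; "position": TCP position; "ee_rot": TCP orientation; "contact_force": force on the tool from outside, world axes, zero at the start; "torque": the same for the moment, N m; "finger_gap": opening from 0.0 (shut) to 1.0 (fully open); "gripper_force": force on a finger pad.
Only numpy, scipy, OpenCV 4.12 (cv2) and the standard library are available. Lean on these libraries where they do the work, as an engineer would, in place of code of your own. Each camera call takes 0.05 s, during which the arm holds its last target. There are 200 camera calls.

## Task

Move the flap door from the empty thread box to the box that holds the thread spools: squeeze the two tabs on the door together to draw back its sprung hinge pin, slide the plain pin out of its hole and lift the door off. Then lower it on to the other box's hinge and, with the sprung pin still drawn back, slide the plain pin fully home until you feel the end of the barrel press lightly against the cheek, and let the sprung pin spring out into its hole so that the door hangs shut and free. Never force the door against the hinges, and leave the small things round about where they are.

Things in the scene. Friction and masses are not known exactly. Their poses are not given: they have to be found in the camera images.
- hinge_a: Hinge fitting on the empty box: two steel cheeks, inner faces at y = -70 and +70 mm, 9 mm thick, 22 mm deep, top 11 mm above the origin. Origin: middle of the hinge line, 8 mm above the box top. x into the box, y along the hinge, z up. Holes 12 mm wide, 2 mm chamfer, centred at x = 1, z = 1.2 mm: through at -y (plain pin), blind and 6 mm deep at +y (sprung pin). Fixed.
- hinge_b: The same fitting on the box with the spools; same origin, axes and sizes, but its two cheeks are set, as one rigid pair, up to 6 mm to either side along y of their nominal places at -70 and +70 mm. This pose does not show by how much: feel for it. They do not give way. A door lowered with its origin at y = +2.5 mm of this frame passes between them in every case.
- box_a: The empty open-fronted wooden box, 100 mm deep (x), 176 mm wide (y), 115 mm high, fixed to the worktop. Origin at the centre of its underside; the open front faces -x. The hinge line lies at x = -45 mm, z = 123 mm, 5 mm behind the front edge. The door's barrel lies on its flat top.
- box_b: The same box, fixed, with three thread spools standing in it and no door at the start; same axes and sizes.
- door: The loose flap door, about 180 g (+-30 percent), hung on hinge_a at the start. Origin on the hinge axis at the middle of the barrel; x to its back (box side), y along the barrel, z up as it hangs. Wooden flap: 110 mm wide (y), 5 mm thick, x = -13 to -8 mm, z = +2 to -111 mm; it hangs in front of the box.
- door_axis (a point): Same point and axes as door. Barrel 16 mm thick, y = -60 to +60 mm. Fixed plain pin 8 mm thick, sticks out 5 mm at the -y end, tip chamfered. Sprung pin 8 mm thick at the +y end. Pin drawn back, the door is 125 mm long and has 15 mm to spare between the cheeks. Hung: -y barrel end against the cheek, this point 10 mm to -y of the cheeks' middle, barrel lying on the box top (z = 0 of the hinge).
- door_grip (a point): Grip point, 28 mm above door_axis, midway between the two finger tabs once squeezed; axes as the door's. Tabs: upright plates 5 mm thick (y), 20 mm wide (x), 8 to 45 mm above the axis. Outer face of the fixed tab at y = -12 mm; of the sprung tab at +38.5 mm when hung (50.5 mm over both), +12 mm fully drawn back (24 mm over both). Squeeze along y, from above.
- door_bolt (a joint): Sprung pin, in m: 0 as hung (tip at the bottom of its bore, 86 mm from the door's middle); grows as it is drawn back towards the middle; 0.0265 fully back (hard stop, tip inside the barrel); -0.004 sprung out with nothing before it. Spring force 2 N at 0, 5.2 N fully back. It follows the finger as the gripper opens. After hanging, a reading other than 0 means a pin is not home.
- oil: Bystander: small brown dropper bottle, 33 mm thick, 102 mm high, standing on the worktop; origin under it.
- pot: Bystander: low round button pot, 66 mm thick, 30 mm high; origin under it.
- spool: Bystander: wooden thread spool lying on its side, 42 x 58 x 42 mm; origin under it.
There are look-alikes about, which are no part of the job. What is meant by the door is not purple, and is the larger of those in its own colour.

How it is judged (in metres and radians):
On the way, in this order (a step that is already met when the one before it is completed fails the run):
1. the door is lifted off the empty box, at least 30 mm above its hinge (z of door_axis in the frame of hinge_a above 0.03 m), for 0.1 s.
2. on the other box, with the sprung pin still drawn back, the barrel is down between the cheeks and pressed sideways against a cheek with at least 1 N (plain pin home) (contact force between door and hinge_b above 1 N and value of joint door_bolt above 0.021 m and z of door_axis in the frame of hinge_b between -0.004 and 0.005 m and x of door_axis in the frame of hinge_b between -0.006 and 0.006 m and y of door_axis in the frame of hinge_b between -0.0175 and -0.0025 m), for 0.2 s.
At the end, for the whole second after the job is handed in: The door hangs at rest on the box with the spools: sprung pin reading 0 within 1.5 mm (so both pins are fully in), its axis within about 4 mm of the hinge line and 0.05 rad along it, the flap within 0.2 rad of upright, nothing held (value of joint door_bolt between -0.0015 and 0.0015 m and z of door_axis in the frame of hinge_b between -0.003 and 0.004 m and x of door_axis in the frame of hinge_b between -0.004 and 0.006 m and y of door_axis in the frame of hinge_b between -0.0175 and -0.0025 m and angle between the y axis of door and the y axis of hinge_b, either way round below 0.05 rad and angle between door's own z axis and vertical below 0.2 rad and linear speed of door below 0.02 m/s and angular speed of door below 0.2 rad/s); the robot touches nothing.
It fails at once if the door is forced against a hinge fitting (more than 15 N) (contact force between door and hinge_a above 15 N or contact force between door and hinge_b above 15 N).
It fails at once if the door is slammed against a box (more than 45 N) (contact force between door and box_a above 45 N or contact force between door and box_b above 45 N).
It fails at once if a bystander is moved by more than 15 mm (distance of any of oil, pot, spool from where it was at the start of the episode above 0.015 m).
It also fails if it takes over 42 s, if anything falls off the work surface, if the arm or the gripper's body presses on something with over 40 N, if the wrist force passes 120 N, or if a joint passes its speed limit or range.

## Working session

There is one attempt and no reset: what is moved stays moved. The work goes in short steps, Python scripts to look and compute and a shell command to move; the robot and the scene stay as the last step left them, time stands still between calls to the robot, and variables do not carry over. Pictures are saved under pics/ and viewed, at most 10 in all, crops included, and the job is handed in when it is done.

```bash
mkdir -p pics; ls; cat > h.py <<'E'
import numpy as np, cv2
from rig import bot, cams, workorder
from scipy.spatial.transform import Rotation as R
def ray(cal,u,v):
    K=np.array(cal["camera_matrix"]);Rm=np.array(cal["R"]);t=np.array(cal["t"]).ravel()
    d=Rm.T@np.linalg.inv(K)@np.array([u,v,1.]);c=-Rm.T@t
    return c,d/np.linalg.norm(d)
def plane(cal,u,v,z):
    c,d=ray(cal,u,v);return c+d*(z-c[2])/d[2]
def tri(cal1,p1,cal2,p2):
    c1,d1=ray(cal1,*p1);c2,d2=ray(cal2,*p2)
    s=np.linalg.lstsq(np.c_[d1,-d2],c2-c1,rcond=None)[0]
    a=c1+d1*s[0];b=c2+d2*s[1];return (a+b)/2,np.linalg.norm(a-b)
def proj(cal,X):
    K=np.array(cal["camera_matrix"]);p=K@(np.array(cal["R"])@np.asarray(X,float)+np.array(cal["t"]).ravel());return p[:2]/p[2]
E
python3 - <<'E'
from h import *
print(bot.get_state())
for n in ("top","side"):
    cv2.imwrite(f"pics/{n}0.png",cams.snapshot(n)); c=cams.get_calibration(n); print(n,c)
    cc,d=ray(c,320,240);print(cc,d)
E
```

```text
pics
{'time': 0.0, 'joint_positions': array([ 1.08517221e+00,  1.16503006e-01,  1.44225660e+00,  2.78395172e-06,
        1.58397922e+00, -3.77956881e-02]), 'qvel': array([-1.96690544e-03, -1.77115529e-05,  1.34187054e-03, -7.20584548e-04,
        9.99642830e-04, -6.45630448e-04]), 'effort': array([ 4.13884976e-03, -7.31961107e+01, -6.32516956e+01,  2.64356631e-04,
        6.06759859e-03, -3.58686316e-05]), 'position': array([292.21366942, 608.29877646, 252.55605297]), 'ee_rot': array([-6.97517167e-01, -3.06287301e+00,  1.73780264e-03]), 'contact_force': array([ 0.33149324,  0.23801397, -0.56325716]), 'torque': array([0.05212458, 0.00828078, 0.00109737]), 'gripper_force': 0.0, 'finger_gap': 0.9993842607401723}
top {'camera_matrix': array([[433.34488501,   0.        , 320.64068659],
       [  0.        , 433.34488501, 240.13628747],
       [  0.        ,   0.        ,   1.        ]]), 'R': array([[ 0.02315565, -0.99952875,  0.020152  ],
       [-0.98551037, -0.02620951, -0.16757793],
       [ 0.16802713, -0.01597963, -0.98565285]]), 't': array([-26.23948283, 506.12924746, 991.33615858])}
[ 332.83184527    2.87947111 1062.45817627] [ 0.16830265 -0.0144936  -0.98562881]
side {'camera_matrix': array([[489.59060037,   0.        , 318.25786567],
       [  0.        , 489.59060037, 237.57481342],
       [  0.        ,   0.        ,   1.        ]]), 'R': array([[ 0.99990194,  0.01139212,  0.00814467],
       [ 0.01347654, -0.62462234, -0.78081068],
       [-0.00380775,  0.78084387, -0.62471461]]), 't': array([-484.72429235,   87.83700229, 1182.35937434])}
[ 487.99514597 -862.85108382  811.16916442] [-1.82987688e-04  7.77775879e-01 -6.28541684e-01]
```

View pics/top0.png

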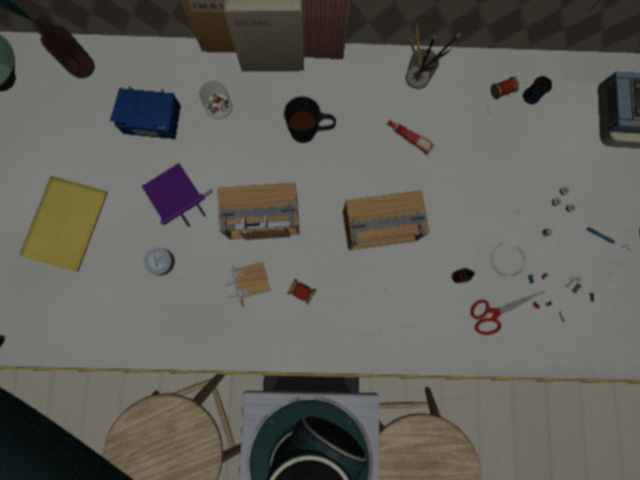

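View pics/side0.png

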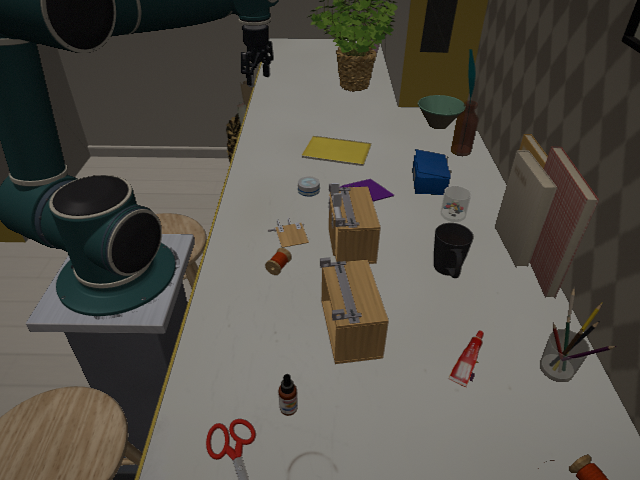

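The top view shows box A with the door at about (258,212) px and box B at about (386,220). The look-alikes are a small wooden door at (250,283) and a purple door at (175,195). In the side view, box A is at about (353,225) and box B at about (352,310).

```bash
python3 - <<'E'
from h import *
t=cv2.imread("pics/top0.png")[175:255,208:438]; s=cv2.imread("pics/side0.png")[175:365,310:400]
t=cv2.resize(t,None,fx=3.4,fy=3.4,interpolation=cv2.INTER_CUBIC)
t=cv2.convertScaleAbs(t,alpha=1.5)
s=cv2.resize(s,None,fx=3,fy=3,interpolation=cv2.INTER_CUBIC)
s=cv2.rotate(s,cv2.ROTATE_90_COUNTERCLOCKWISE)
o=np.zeros((t.shape[0]+s.shape[0],max(t.shape[1],s.shape[1]),3),np.uint8)
o[:t.shape[0],:t.shape[1]]=t;o[t.shape[0]:,:s.shape[1]]=s
print(o.shape,t.shape,s.shape);cv2.imwrite("pics/crop1.png",o)
E
```

```text
(542, 782, 3) (272, 782, 3) (270, 570, 3)
```

View pics/crop1.png

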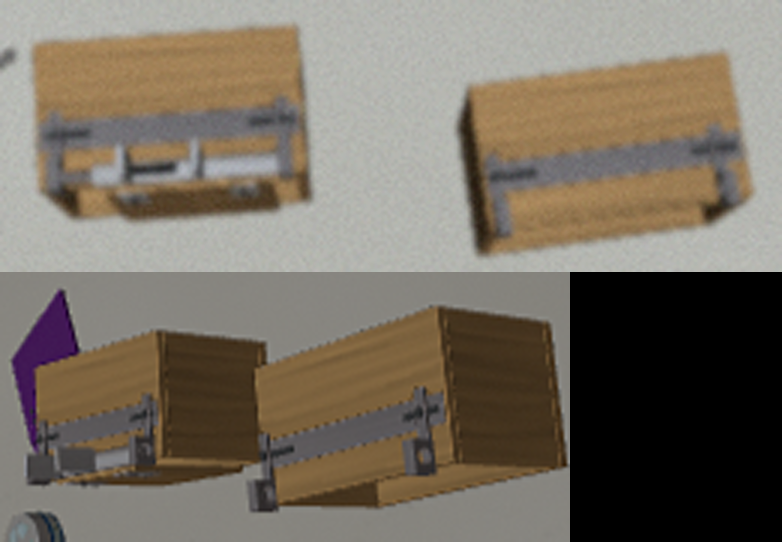

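```bash
python3 - <<'E'
from h import *
c=cams.get_calibration("top")
def P(x,y,z): return plane(c,208+(x+.5)/3.4-.5,175+(y+.5)/3.4-.5,z)
for n,l,r,bl,br in (("A",(35,43),(297,28),(45,132),(293,116)),("B",(470,87),(727,53),(490,175),(735,147))):
    L,Rr=P(*l,115),P(*r,115);d=L-Rr;w=np.linalg.norm(d);y=d/w;x=np.array([y[1],-y[0],0])
    m=(L+Rr)/2;print(n,"w",w,"yaw",np.degrees(np.arctan2(x[1],x[0])),"backmid",m,"hinge",m-95*x+[0,0,8])
    print("  strap-screws",P(*bl,117),P(*br,117))
E
```

```text
A w 173.78446859429593 yaw 5.087924340647636 backmid [616.6822765  135.22034714 115.        ] hinge [522.05659753 126.79533206 123.        ]
  strap-screws [548.30377616 211.00998504 117.        ] [563.61652778  49.21571593 117.        ]
B w 174.03699647766322 yaw 9.37091059021194 backmid [ 601.32360333 -153.16565267  115.        ] hinge [ 507.5913825  -168.63403267  123.        ]
  strap-screws [527.53997826 -81.08166555 117.        ] [ 550.8057668  -242.78863595  117.        ]
```

```bash
cat >> h.py <<'E'
def goal(yaw_deg,sgn):
    "tool z down, tool y = sgn * hinge y for hinge yaw"
    a=np.radians(yaw_deg);y=sgn*np.array([-np.sin(a),np.cos(a),0]);z=np.array([0,0,-1.]);x=np.cross(y,z)
    return np.c_[x,y,z]
def steps(pos,Rg,st=None):
    st=st or bot.get_state();Rc=R.from_rotvec(st["ee_rot"]).as_matrix()
    w=R.from_matrix(Rc.T@Rg).as_rotvec()
    d=np.asarray(pos)-st["position"]
    print("turn units(5deg)",np.round(np.degrees(w)/5,2),"shift units now-frame",np.round(Rc.T@d/25,3),"goal-frame",np.round(Rg.T@d/25,3))
def show():
    s=bot.get_state();print({k:np.round(s[k],3) for k in("time","position","contact_force","torque","finger_gap","gripper_force","joint_positions","ee_rot")})
E
python3 - <<'E'
from h import *
s=bot.get_state();Rc=R.from_rotvec(s["ee_rot"]).as_matrix();print(Rc.round(3))
c=cams.get_calibration("wrist");cc,d=ray(c,320,240)
print("cam in tool",Rc.T@(cc-s["position"]),"axis",Rc.T@d,"K",c["camera_matrix"],"R",(np.array(c["R"])@Rc).round(3))
for sg in(1,-1): steps([522-10,126,300],goal(5.09,sg))
E
```

```text
[[-0.901  0.433 -0.   ]
 [ 0.433  0.901 -0.001]
 [ 0.    -0.001 -1.   ]]
cam in tool [  83.57692501    0.46706049 -121.40672778] axis [-0.3299397   0.01967034  0.94379705] K [[421.20998817   0.         311.3732683 ]
 [  0.         421.20998817 237.3909027 ]
 [  0.           0.           1.        ]] R [[-0.001  1.     0.001]
 [-0.946 -0.    -0.324]
 [-0.324 -0.001  0.946]]
turn units(5deg) [-0.01 -0.   -6.15] shift units now-frame [-16.278 -13.585  -1.881] goal-frame [ -7.045 -19.996  -1.896]
turn units(5deg) [-0.000e+00  2.000e-02  2.985e+01] shift units now-frame [-16.278 -13.585  -1.881] goal-frame [ 7.045 19.996 -1.896]
```

```bash
python3 -m jog '[0,0,-1,-1,-1,0,0, 0,0,-1,-1,-1,0,0, 0,0,-1,-1,-1,0,0, 0,0,-1,-1,-1,0,0, 0,0,-1,-0.5,-1,0,0, 0,0,-1,-0.5,-1,0,0, 0,0,-0.15,-0.5,-1,0,0, 0,0,0,-0.5,-1,0,0]' 30; python3 - <<'E'
from h import *
steps([535,126,250],goal(5.09,1))
E
```

```text
time: 0.9
position: [407.3, 382.7, 253.1]
ee_rot: [0.141, -3.138, 0.0]
contact_force: [0.3, 0.1, 0.6]
finger_gap: 1.002
gripper_force: 0.0
turn units(5deg) [-0.   -0.    0.01] shift units now-frame [ -4.167 -10.684   0.124] goal-frame [ -4.175 -10.681   0.123]
```

```bash
python3 -m jog '[0,0,0,-0.4,-1,0,0, 0,0,0,-0.4,-1,0,0, 0,0,0,-0.4,-1,0,0, 0,0,0,-0.4,-1,0,0, 0,0,0,-0.4,-1,0,0, 0,0,0,-0.4,-1,0,0, 0,0,0,-0.4,-1,0,0, 0,0,0,-0.4,-1,0,0, 0,0,0,-0.4,-1,0,0, 0,0,0,0,0,0,0]'; python3 - <<'E'
from h import *
show();steps([535,126,250],goal(5.09,1))
E
```

```text
time: 1.9
position: [517.5, 165.5, 252.9]
ee_rot: [0.136, -3.138, 0.001]
contact_force: [-0.5, -0.0, -0.3]
finger_gap: 0.997
gripper_force: 0.0
{'time': np.float64(1.9), 'position': array([517.481, 165.506, 252.872]), 'contact_force': array([-0.461, -0.026, -0.302]), 'torque': array([-0.016, -0.037, -0.035]), 'finger_gap': np.float64(0.997), 'gripper_force': np.float64(0.0), 'joint_positions': array([ 2.630e-01, -1.720e-01,  1.725e+00, -1.000e-03,  1.590e+00,
       -1.394e+00]), 'ee_rot': array([ 1.360e-01, -3.138e+00,  1.000e-03])}
turn units(5deg) [-0.01 -0.01 -0.03] shift units now-frame [-0.562 -1.635  0.116] goal-frame [-0.558 -1.636  0.115]
```

```bash
python3 -m jog '[0,0,0,-0.28,-0.82,0,0, 0,0,0,-0.28,-0.82,0,0, 0,0,0,0,0,0,0]'; python3 - <<'E'
from h import *
import json
show();s=bot.get_state();c=cams.get_calibration("wrist");im=cams.snapshot("wrist");cv2.imwrite("pics/wA.png",im)
json.dump({k:np.array(v).tolist() for k,v in c.items()},open("wA.json","w"))
for n,p in dict(axis=[512.6,116.3,123],h=[522,126.8,123]).items(): print(n,proj(c,p))
E
```

```text
time: 2.2
position: [534.6, 127.0, 252.9]
ee_rot: [0.137, -3.138, 0.001]
contact_force: [0.2, -0.4, 0.7]
finger_gap: 0.995
gripper_force: 0.0
{'time': np.float64(2.2), 'position': array([534.599, 126.986, 252.942]), 'contact_force': array([ 0.199, -0.379,  0.716]), 'torque': array([-0.027,  0.026, -0.005]), 'finger_gap': np.float64(0.995), 'gripper_force': np.float64(0.0), 'joint_positions': array([ 0.187, -0.158,  1.712, -0.   ,  1.588, -1.471]), 'ee_rot': array([ 1.370e-01, -3.138e+00,  1.000e-03])}
axis [296.84176483 197.9325908 ]
h [312.60892163 214.14545456]
```

View pics/wA.png

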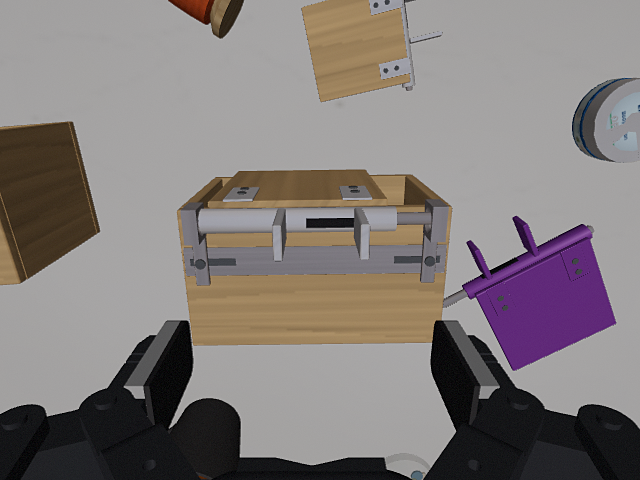

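The wrist view of box A shows the cheeks at about u 183–208 and 424–447, and the barrel along v≈219. The fixed tab is at (279,235) and the sprung tab at (362,235). I'll enlarge it to pick the corners.

```bash
python3 - <<'E'
from h import *
t=cv2.imread("pics/wA.png")[165:355,170:460]
t=cv2.resize(t,None,fx=2.75,fy=2.75,interpolation=cv2.INTER_CUBIC);cv2.imwrite("pics/wAc.png",cv2.convertScaleAbs(t,alpha=1.4))
E
```

```text
(no output)
```

View pics/wAc.png

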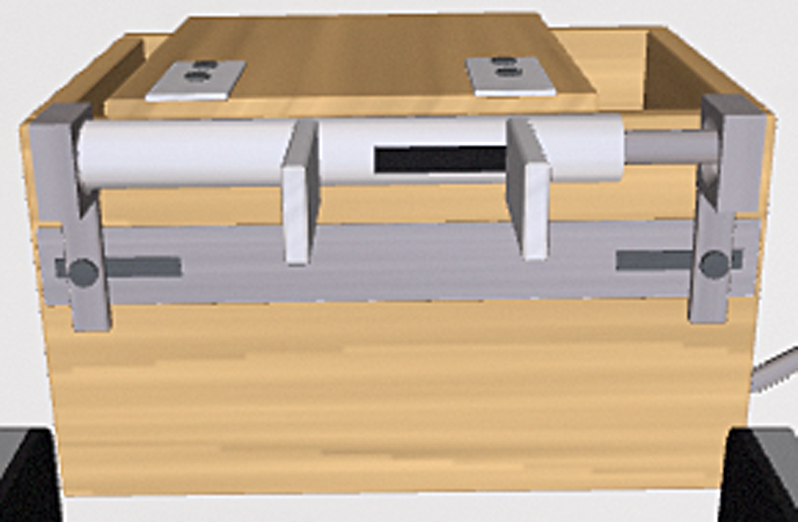

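```bash
python3 - <<'E'
from h import *
import json
c=json.load(open("wA.json"))
def P(x,y,z): return plane(c,170+(x+.5)/2.75-.5,165+(y+.5)/2.75-.5,z)
for n,p,z in (("fix tab out front",(283,166),168),("fix in front",(309,165),168),("fix out back",(287,264),168),("fix in back",(308,263),168),
 ("spr in front",(525,165),168),("spr out front",(551,162),168),("spr in back",(527,260),168),("spr out back",(548,258),168),
 ("box FL",(20,124),115),("box FR",(776,114),115),("box BL",(62,497),115),
 ("barrel L",(80,152),126),("barrel R",(625,147),126)):
    print(n,P(*p,z).round(1))
FL,FR=P(20,124,115),P(776,114,115);d=FL-FR;print(np.linalg.norm(d));
E
```

```text
fix tab out front [517.  105.7 168. ]
fix in front [516.3 110.5 168. ]
fix out back [536.5 107.6 168. ]
fix in back [536.  111.6 168. ]
spr in front [512.8 150.6 168. ]
spr out front [511.8 155.3 168. ]
spr in back [531.7 153.3 168. ]
spr out back [531.  157.3 168. ]
box FL [528.9  40.7 115. ]
box FR [511.3 214.6 115. ]
box BL [628.5  50.  115. ]
barrel L [530.9  57.3 126. ]
barrel R [519.2 178.5 126. ]
174.7365863304475
```

```bash
python3 - <<'E'
from h import *
steps([520,-169,253],goal(9.9,1))
E
```

```text
turn units(5deg) [ 0.   -0.01 -0.98] shift units now-frame [  1.608 -11.779   0.   ] goal-frame [ 2.6030e+00 -1.1599e+01  1.0000e-03]
```

```bash
python3 -m jog '[0,0,-0.98,0.2,-0.97,0,0, 0,0,0,0.21,-0.97,0,0, 0,0,0,0.21,-0.97,0,0, 0,0,0,0.21,-0.97,0,0, 0,0,0,0.21,-0.97,0,0, 0,0,0,0.21,-0.97,0,0, 0,0,0,0.21,-0.97,0,0, 0,0,0,0.21,-0.97,0,0, 0,0,0,0.21,-0.97,0,0, 0,0,0,0.21,-0.97,0,0]' && python3 -m jog '[0,0,0,0.21,-0.97,0,0, 0,0,0,0.21,-0.97,0,0, 0,0,0,0,0,0,0, 0,0,0,0,0,0,0]'; python3 - <<'E'
from h import *
import json
c=cams.get_calibration("wrist");im=cams.snapshot("wrist");cv2.imwrite("pics/wB.png",im)
json.dump({k:np.array(v).tolist() for k,v in c.items()},open("wB.json","w"))
t=im[165:355,170:460]
t=cv2.resize(t,None,fx=2.75,fy=2.75,interpolation=cv2.INTER_CUBIC);cv2.imwrite("pics/wBc.png",cv2.convertScaleAbs(t,alpha=1.4))
E
```

```text
time: 3.25
position: [522.7, -119.5, 253.3]
ee_rot: [-0.275, 3.129, 0.0]
contact_force: [0.0, 0.0, 0.7]
finger_gap: 0.997
gripper_force: 0.0
time: 3.65
position: [520.9, -168.6, 253.1]
ee_rot: [0.273, -3.129, -0.001]
contact_force: [0.7, -0.5, 0.4]
finger_gap: 0.997
gripper_force: 0.0
```

View pics/wBc.png

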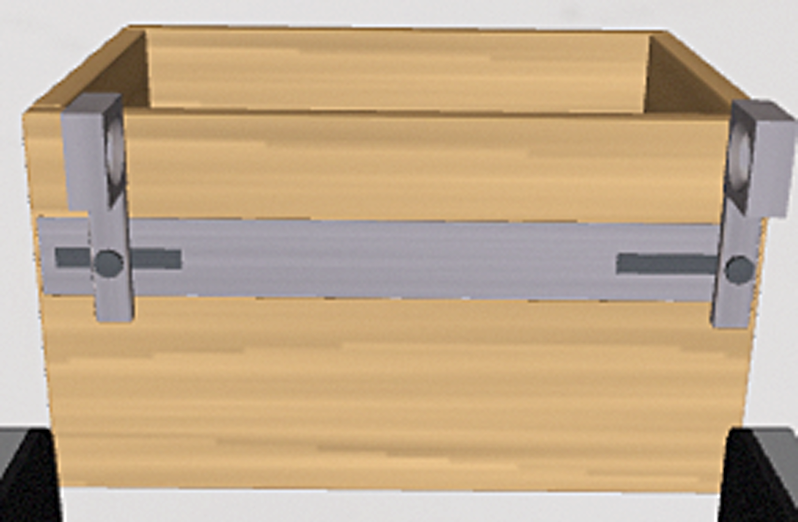

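The crop shows box B without a door, with its cheek pair set visibly to +y: the left pivot screw is at (109,263) in the crop, against (84,270) on A. That is about 6 mm.

```bash
python3 - <<'E'
from h import *
import json
for n in "AB":
    c=json.load(open(f"w{n}.json"))
    def P(x,y,z): return plane(c,170+(x+.5)/2.75-.5,165+(y+.5)/2.75-.5,z)
    pts=dict(A=((20,124),(690,115),(62,497),(38,227),(757,220),(84,270),(714,263)),B=((23,113),(700,116),(60,488),(38,217),(765,222),(109,263),(739,269)))[n]
    Q=[P(*p,z) for p,z in zip(pts,(115,115,115,117,117,118,118))]
    dirs=[Q[1]-Q[0],Q[4]-Q[3],Q[6]-Q[5]]
    yw=[np.degrees(np.arctan2(d[0],-d[1])) for d in dirs]
    s=Q[2]-Q[0];yw.append(np.degrees(np.arctan2(s[1],s[0])))
    print(n,"yaws",np.round(yw,2),[round(np.linalg.norm(d),1) for d in dirs+[s]])
    a=np.radians({"A":5.6,"B":np.mean(yw)}[n]);X=np.array([np.cos(a),np.sin(a)]);Y=np.array([-X[1],X[0]])
    FL=Q[0][:2];H=FL+5*X+88*Y;BLH=Q[2][:2]-95*X+88*Y
    print("hinge from FL",H.round(1),"from BL",BLH.round(1),"yaw",np.degrees(a))
    for q in(Q[5],Q[6],Q[3],Q[4]): print("  local",round((q[:2]-H)@X,1),round((q[:2]-H)@Y,1))
E
```

```text
A yaws [-174.22 -174.42 -174.32    5.3 ] [np.float64(154.9), np.float64(170.0), np.float64(150.3), np.float64(100.0)]
hinge from FL [525.3 128.8] from BL [525.3 128.3] yaw 5.6
  local 30.4 -75.8
  local 30.2 74.5
  local 19.7 -85.9
  local 19.7 84.1
B yaws [-170.32 -170.48 -170.65    9.55] [np.float64(156.4), np.float64(171.8), np.float64(150.4), np.float64(100.0)]
hinge from FL [ 588.7 -309.5] from BL [ 745.4 -211.5] yaw -125.47591449613
  local -43.1 -75.3
  local -149.8 -181.3
  local -23.8 -71.7
  local -145.3 -193.2
```

```bash
python3 - <<'E'
from h import *
import json
for n,yw in (("A",5.65),("B",9.5)):
    c=json.load(open(f"w{n}.json"))
    def P(x,y,z): return plane(c,170+(x+.5)/2.75-.5,165+(y+.5)/2.75-.5,z)[:2]
    pts=dict(A=((20,124),(62,497),(38,227),(757,220),(84,270),(714,263)),B=((23,113),(60,488),(38,217),(760,222),(109,263),(739,269)))[n]
    Q=[P(*p,z) for p,z in zip(pts,(115,115,117,117,118,118))]
    a=np.radians(yw);X=np.array([np.cos(a),np.sin(a)]);Y=np.array([-X[1],X[0]])
    print(n,"FL",Q[0]+5*X+88*Y,"BL",Q[1]-95*X+88*Y,"strap",(Q[2]+Q[3])/2-19.7*X,"screws",(Q[4]+Q[5])/2-30.3*X)
s=bot.get_state();a=np.radians(5.65);Y=np.array([-np.sin(a),np.cos(a)])
d=np.array([525.6,118.5])+3*Y
steps([*d,200],goal(5.65,1))
E
```

```text
A FL [525.18238249 128.78249342] BL [525.26623062 128.1802335 ] strap [525.36616782 127.83550574] screws [525.29686389 128.09508572]
B FL [ 510.37291163 -166.7766512 ] BL [ 510.36606971 -166.68141237] strap [ 510.57042398 -167.64200264] screws [ 510.34891945 -161.51279484]
turn units(5deg) [ 0.   -0.    0.87] shift units now-frame [-2.188 11.38   2.134] goal-frame [-1.315 11.515  2.129]
```

```bash
python3 -m jog '[0,0,0.87,-0.11,0.96,0,0, 0,0,0,-0.11,0.96,0,0, 0,0,0,-0.11,0.96,0,0, 0,0,0,-0.11,0.96,0,0, 0,0,0,-0.11,0.96,0,0, 0,0,0,-0.11,0.96,0,0, 0,0,0,-0.11,0.96,0,0, 0,0,0,-0.11,0.96,0,0, 0,0,0,-0.11,0.96,0.5,0, 0,0,0,-0.11,0.96,0.5,0]' && python3 -m jog '[0,0,0,-0.11,0.96,0.5,0, 0,0,0,-0.11,0.96,0.5,0, 0,0,0,0,0,0,0, 0,0,0,0,0,0,0]'; python3 - <<'E'
from h import *
a=np.radians(5.65);Y=np.array([-np.sin(a),np.cos(a)])
d=np.array([525.6,118.3])+3*Y
steps([*d,158],goal(5.65,1))
E
```

```text
time: 4.7
position: [522.4, 74.6, 228.4]
ee_rot: [-0.157, 3.137, 0.0]
contact_force: [0.5, 0.6, 0.0]
finger_gap: 1.001
gripper_force: 0.0
time: 5.1
position: [523.0, 121.8, 203.3]
ee_rot: [0.158, -3.137, 0.0]
contact_force: [-0.9, -0.1, 0.3]
finger_gap: 1.005
gripper_force: 0.0
turn units(5deg) [ 0.   -0.    0.02] shift units now-frame [-0.089 -0.029  1.811] goal-frame [-0.088 -0.029  1.811]
```

```bash
python3 -m jog '[0,0,0,-0.05,-0.015,0.6,0, 0,0,0,-0.04,-0.015,0.6,0, 0,0,0,0,0,0.6,0, 0,0,0,0,0,0,0, 0,0,0,0,0,0,0.3, 0,0,0,0,0,0,0.5, 0,0,0,0,0,0,0.5]' 20; python3 - <<'E'
from h import *
show()
im=cams.snapshot("wrist");cv2.imwrite("pics/g1.png",im)
E
```

```text
time: 5.8
position: [526.2, 120.4, 159.3]
ee_rot: [-0.155, 3.136, 0.001]
contact_force: [-0.0, 4.6, 3.2]
finger_gap: 0.518
gripper_force: 2.1
{'time': np.float64(5.8), 'position': array([526.215, 120.408, 159.296]), 'contact_force': array([-3.000e-03,  4.560e+00,  3.199e+00]), 'torque': array([0.738, 0.058, 0.023]), 'finger_gap': np.float64(0.518), 'gripper_force': np.float64(2.12), 'joint_positions': array([ 1.770e-01, -1.410e-01,  1.849e+00,  1.000e-03,  1.432e+00,
       -1.492e+00]), 'ee_rot': array([-1.550e-01,  3.136e+00,  1.000e-03])}
```

View pics/g1.png

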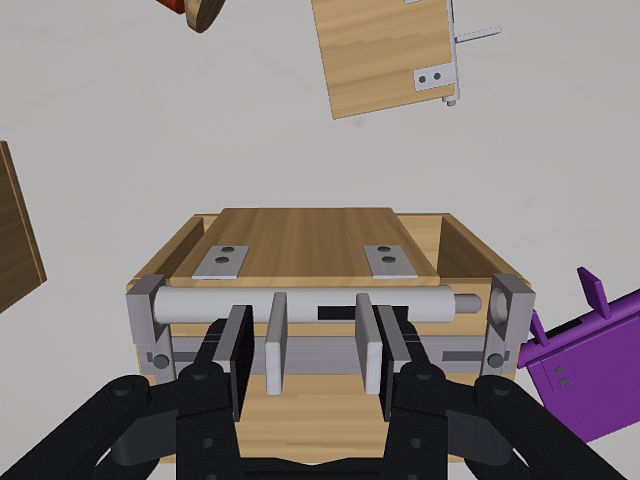

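The left pad is about 5–7 mm from the fixed tab and the sprung pin is already clear of its hole, so the +y bias is right.

```bash
python3 -m jog '[0,0,0,0,0,0,0.6, 0,0,0,0,0,0,0.65, 0,0,0,0,0,0,0.7, 0,0,0,0,0,0,0.72, 0,0,0,0,0,0,0.72]' 20; python3 -m jog '[0,0,0,0,0,0,0.76, 0,0,0,0,0,0,0.8, 0,0,0,0,0,0,0.8]' 25
```

```text
time: 6.35
position: [526.2, 119.2, 159.0]
ee_rot: [-0.154, 3.137, -0.003]
contact_force: [0.2, -6.6, 9.5]
finger_gap: 0.282
gripper_force: 8.3
time: 6.65
position: [526.2, 119.2, 159.2]
ee_rot: [-0.154, 3.137, -0.003]
contact_force: [-2.1, -7.2, 9.8]
finger_gap: 0.276
gripper_force: 24.4
```

```bash
python3 -m jog '[0,0,0,0,0,-0.04,0.8, 0,0,0,0,0.1,0,0.8, 0,0,0,0,0.1,0,0.8, 0,0,0,0,0,0,0.8]' 30
```

```text
time: 7.05
position: [525.4, 125.2, 159.3]
ee_rot: [-0.155, 3.138, -0.0]
contact_force: [0.7, -4.3, 3.2]
finger_gap: 0.272
gripper_force: 31.6
```

```bash
python3 -m jog '[0,0,0,0,0.03,-0.05,0.8, 0,0,0,0,0,-0.2,0.8, 0,0,0,0,0,-0.2,0.8, 0,0,0,0,0,0,0.8]' 35; python3 - <<'E'
from h import *
show()
EOF=0
im=cams.snapshot("wrist");cv2.imwrite("pics/g2.png",im)
E
```

```text
time: 7.45
position: [525.5, 126.0, 171.3]
ee_rot: [-0.155, 3.137, 0.0]
contact_force: [0.7, -0.4, -1.7]
finger_gap: 0.266
gripper_force: 34.4
{'time': np.float64(7.45), 'position': array([525.48 , 125.958, 171.347]), 'contact_force': array([ 0.651, -0.366, -1.745]), 'torque': array([ 0.064, -0.043, -0.045]), 'finger_gap': np.float64(0.266), 'gripper_force': np.float64(34.392), 'joint_positions': array([ 0.188, -0.146,  1.834,  0.   ,  1.453, -1.481]), 'ee_rot': array([-0.155,  3.137,  0.   ])}
```

View pics/g2.png

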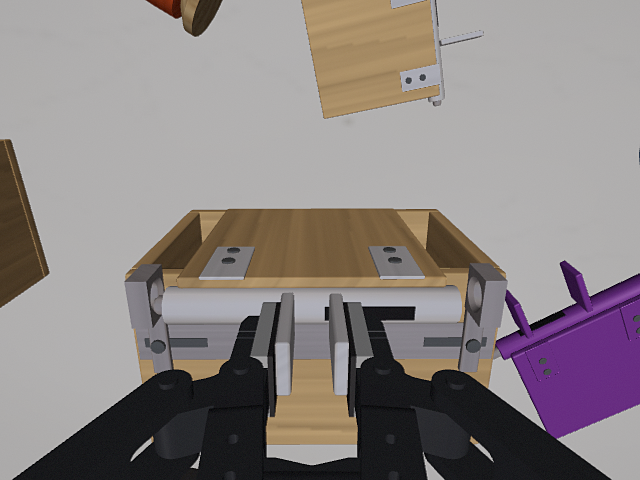

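The door is free of hinge A: both barrel ends (163,305) and (460,304) are clear of the cheeks, and the barrel lies square to the tool. I'll lift it and carry it to B.

```bash
python3 -m jog '[0,0,0,0,0,-0.6,0.8, 0,0,0,0,0,-1,0.8, 0,0,0,0,0,-1,0.8, 0,0,0,0,0,-1,0.8, 0,0,0,0,0,-1,0.8, 0,0,0,0,0,0,0.8]' 35; python3 - <<'E'
from h import *
a=np.radians(9.5);X=np.array([np.cos(a),np.sin(a)]);Y=np.array([-X[1],X[0]])
p=np.array([510.4,-167.0])+0.8*X+2.5*Y;print(p)
steps([*p,285],goal(9.5,1))
E
```

```text
time: 8.1
position: [525.9, 125.9, 290.1]
ee_rot: [-0.154, 3.132, 0.001]
contact_force: [-0.9, -0.1, -2.0]
finger_gap: 0.269
gripper_force: 34.7
[ 510.77640947 -164.40224791]
turn units(5deg) [ 0.    0.06 -0.77] shift units now-frame [  1.747 -11.498   0.187] goal-frame [  2.515 -11.354   0.203]
```

```bash
python3 -m jog '[0,0,-0.4,0.1,-0.7,0,0.8, 0,0,-0.37,0.2,-0.9,0,0.8, 0,0,0,0.21,-0.95,0,0.8, 0,0,0,0.21,-0.95,0,0.8, 0,0,0,0.21,-0.95,0,0.8, 0,0,0,0.21,-0.95,0,0.8, 0,0,0,0.21,-0.95,0,0.8, 0,0,0,0.21,-0.95,0,0.8, 0,0,0,0.21,-0.95,0,0.8, 0,0,0,0.21,-0.95,0,0.8]' 35 && python3 -m jog '[0,0,0,0.21,-0.9,0,0.8, 0,0,0,0.2,-0.8,0,0.8, 0,0,0,0.1,-0.4,0,0.8, 0,0,0,0,0,0,0.8, 0,0,0,0,0,0,0.8]'; python3 - <<'E'
from h import *
steps([510.8,-164.4,285],goal(9.5,1))
E
```

```text
time: 9.1
position: [512.1, -110.1, 284.9]
ee_rot: [0.26, -3.13, -0.0]
contact_force: [0.8, 1.2, -2.0]
finger_gap: 0.266
gripper_force: 34.8
time: 9.6
position: [508.5, -162.5, 285.3]
ee_rot: [0.26, -3.131, -0.001]
contact_force: [0.2, 0.6, -1.9]
finger_gap: 0.265
gripper_force: 34.8
turn units(5deg) [ 0.01 -0.   -0.  ] shift units now-frame [-0.078 -0.088  0.011] goal-frame [-0.078 -0.088  0.011]
```

```bash
python3 -m jog '[0,0,0,-0.08,-0.09,0.5,0.8, 0,0,0,0,0,0.8,0.8, 0,0,0,0,0,0.8,0.8, 0,0,0,0,0,0.8,0.8, 0,0,0,0,0,0.8,0.8, 0,0,0,0,0,0,0.8, 0,0,0,0,0,0,0.8]'; python3 - <<'E'
from h import *
steps([510.8,-164.4,165],goal(9.5,1))
im=cams.snapshot("wrist");cv2.imwrite("pics/b1.png",im[200:480,90:560])
E
```

```text
time: 10.3
position: [510.9, -164.4, 193.0]
ee_rot: [0.261, -3.13, -0.0]
contact_force: [0.5, 0.2, -2.0]
finger_gap: 0.27
gripper_force: 34.8
turn units(5deg) [ 0.   -0.    0.01] shift units now-frame [0.005 0.002 1.12 ] goal-frame [0.005 0.003 1.12 ]
```

View pics/b1.png

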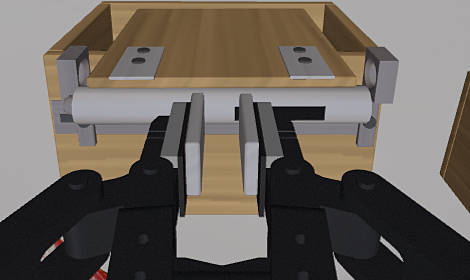

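The held door sits between the cheek tops: the barrel spans u 73–370 with the pin tip at 62, against inner faces at about 88 and 366 lower down. It is about −3 mm from the cheeks' middle, as planned.

```bash
python3 -m jog '[0,0,0,0,0,0.3,0.8, 0,0,0,0,0,0.3,0.8, 0,0,0,0,0,0.3,0.8, 0,0,0,0,0,0.2,0.8, 0,0,0,0,0,0.1,0.8, 0,0,0,0,0,0,0.8]'; python3 -m jog '[0,0,0,0,0,0.06,0.8, 0,0,0,0,0,0,0.8]'
```

```text
time: 10.95
position: [510.8, -164.9, 162.6]
ee_rot: [0.26, -3.13, -0.0]
contact_force: [0.1, 0.3, -1.9]
finger_gap: 0.271
gripper_force: 34.8
time: 11.15
position: [510.9, -164.9, 161.6]
ee_rot: [-0.26, 3.131, -0.0]
contact_force: [1.0, -0.6, -2.0]
finger_gap: 0.272
gripper_force: 34.8
```

```bash
python3 -m jog '[0,0,0,0,0,0.04,0.8, 0,0,0,0,0,0,0.8]'; python3 -m jog '[0,0,0,0,0,0.04,0.8, 0,0,0,0,0,0,0.8]'; python3 -m jog '[0,0,0,0,0,0.03,0.8, 0,0,0,0,0,0,0.8]'
```

```text
time: 11.35
position: [510.9, -164.9, 160.6]
ee_rot: [-0.26, 3.131, -0.0]
contact_force: [-1.1, -0.2, -3.4]
finger_gap: 0.268
gripper_force: 34.8
time: 11.55
position: [511.0, -165.0, 159.7]
ee_rot: [-0.26, 3.131, -0.0]
contact_force: [-0.1, -0.1, -1.2]
finger_gap: 0.267
gripper_force: 35.2
time: 11.75
position: [511.0, -165.0, 159.4]
ee_rot: [-0.26, 3.13, -0.001]
contact_force: [-1.3, -0.4, 3.9]
finger_gap: 0.268
gripper_force: 37.3
```

```bash
python3 -m jog '[0,0,0,0,0,-0.05,0.8, 0,0,0,0,-0.04,0,0.8, 0,0,0,0,0,0,0.8]'; python3 -m jog '[0,0,0,0,-0.04,0,0.8, 0,0,0,0,-0.04,0,0.8, 0,0,0,0,0,0,0.8]';  python3 -m jog '[0,0,0,0,-0.04,0,0.8, 0,0,0,0,0,0,0.8]'
```

```text
time: 12.05
position: [511.0, -165.9, 159.8]
ee_rot: [0.26, -3.131, -0.0]
contact_force: [0.3, 0.3, -2.5]
finger_gap: 0.265
gripper_force: 34.8
time: 12.35
position: [511.3, -168.0, 159.9]
ee_rot: [0.26, -3.131, -0.0]
contact_force: [0.4, -0.3, -2.6]
finger_gap: 0.266
gripper_force: 34.8
time: 12.55
position: [511.5, -169.0, 160.1]
ee_rot: [0.26, -3.131, 0.0]
contact_force: [0.4, 0.2, -1.3]
finger_gap: 0.265
gripper_force: 34.8
```

```bash
python3 -m jog '[0,0,0,0,-0.04,0,0.8, 0,0,0,0,0,0,0.8]'; python3 -m jog '[0,0,0,0,-0.03,0,0.8, 0,0,0,0,0,0,0.8]';  python3 -m jog '[0,0,0,0,-0.03,0,0.8, 0,0,0,0,0,0,0.8]'
```

```text
time: 12.75
position: [511.7, -169.9, 160.1]
ee_rot: [0.26, -3.131, 0.0]
contact_force: [0.1, -0.2, -2.6]
finger_gap: 0.267
gripper_force: 34.8
time: 12.95
position: [511.8, -170.7, 160.0]
ee_rot: [0.26, -3.131, -0.0]
contact_force: [0.0, 0.0, -1.6]
finger_gap: 0.269
gripper_force: 34.8
time: 13.15
position: [512.0, -171.4, 160.1]
ee_rot: [-0.26, 3.131, -0.0]
contact_force: [-0.1, -0.3, -1.8]
finger_gap: 0.266
gripper_force: 34.8
```

```bash
python3 -m jog '[0,0,0,0,-0.02,0,0.8, 0,0,0,0,0,0,0.8]'; python3 -m jog '[0,0,0,0,-0.02,0,0.8, 0,0,0,0,0,0,0.8]'
```

```text
time: 13.35
position: [512.0, -171.8, 160.1]
ee_rot: [0.26, -3.131, -0.0]
contact_force: [-0.5, 1.1, -2.4]
finger_gap: 0.267
gripper_force: 34.8
time: 13.55
position: [512.1, -171.9, 160.2]
ee_rot: [0.26, -3.131, -0.002]
contact_force: [-1.5, 5.7, -0.3]
finger_gap: 0.267
gripper_force: 34.6
```

Cheek felt at about 5 N, which matches the offset seen by camera (a missed hole would have stopped the pin about 5 mm earlier). I'll hold, then let the sprung pin out.

```bash
python3 -m jog '[0,0,0,0,0,0,0.8, 0,0,0,0,0,0,0.8, 0,0,0,0,0,0,0.8, 0,0,0,0,0,0,0.8]' && python3 -m jog '[0,0,0,0,0,0,0.68, 0,0,0,0,0,0,0.64, 0,0,0,0,0,0,0.6, 0,0,0,0,0,0,0.56]'
```

```text
time: 13.95
position: [512.1, -171.9, 160.1]
ee_rot: [0.26, -3.131, -0.001]
contact_force: [-1.6, 5.1, -0.3]
finger_gap: 0.268
gripper_force: 34.6
time: 14.35
position: [512.1, -172.2, 160.1]
ee_rot: [0.26, -3.131, -0.0]
contact_force: [-0.2, 5.4, -1.4]
finger_gap: 0.44
gripper_force: 2.2
```

```bash
python3 -m jog '[0,0,0,0,0,0,0.5, 0,0,0,0,0,0,0.42, 0,0,0,0,0,0,0.35, 0,0,0,0,0,0,0.28, 0,0,0,0,0,0,0.2, 0,0,0,0,0,0,0.12, 0,0,0,0,0,0,0.05, 0,0,0,0,0,0,0, 0,0,0,0,0,0,0, 0,0,0,0,0,0,0]'; python3 - <<'E'
from h import *
im=cams.snapshot("wrist");cv2.imwrite("pics/b2.png",im[200:480,90:560])
E
```

```text
time: 15.35
position: [512.1, -172.4, 160.1]
ee_rot: [-0.26, 3.131, -0.0]
contact_force: [0.5, 0.9, -0.1]
finger_gap: 1.0
gripper_force: 0.0
```

View pics/b2.png

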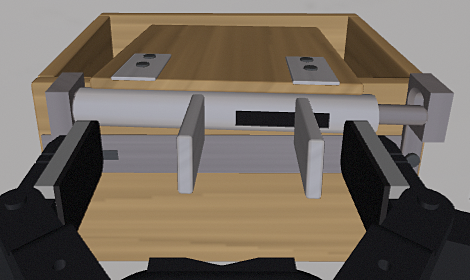

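The barrel's left end is flush with the −y cheek at (75,107), the pin runs into the right-hand cheek at (425,113), and both pads are clear of the tabs. I'll back straight up and measure.

```bash
python3 -m jog '[0,0,0,0,0,-0.3,0, 0,0,0,0,0,-0.6,0, 0,0,0,0,0,-0.9,0, 0,0,0,0,0,-1,0, 0,0,0,-0.3,0,-0.9,0, 0,0,0,0,0,0,0, 0,0,0,0,0,0,0]'; python3 - <<'E'
from h import *
import json
c=cams.get_calibration("wrist");im=cams.snapshot("wrist")
json.dump({k:np.array(v).tolist() for k,v in c.items()},open("wB2.json","w"))
t=cv2.resize(im[165:355,170:460],None,fx=2.75,fy=2.75,interpolation=cv2.INTER_CUBIC);cv2.imwrite("pics/wB2c.png",cv2.convertScaleAbs(t,alpha=1.4))
E
```

```text
time: 16.1
position: [519.7, -171.1, 253.7]
ee_rot: [-0.26, 3.129, -0.001]
contact_force: [-0.4, 0.1, -0.4]
finger_gap: 1.004
gripper_force: 0.0
```

View pics/wB2c.png

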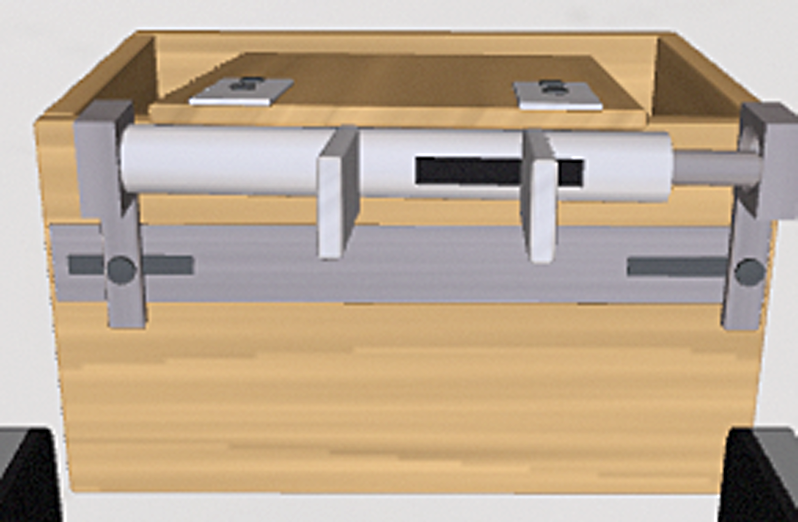

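The tabs look closer together than they did on A (about 239 px against 268), so the sprung pin may not be home. I've also used up the picture views, so from here I measure with code only.

```bash
python3 - <<'E'
from h import *
import json
for n,f,yw,H in (("A","wAc",5.65,(525.3,128.2)),("B2","wB2c",9.5,(510.4,-167.0))):
    c=json.load(open(f"w{n}.json"));im=cv2.imread(f"pics/{f}.png")
    a=np.radians(yw);X=np.array([np.cos(a),np.sin(a)]);Y=np.array([-X[1],X[0]])
    def L(x,y,z):
        q=plane(c,170+(x+.5)/2.75-.5,165+(y+.5)/2.75-.5,z)[:2]-H;return np.round([q@X,q@Y],1)
    hsv=cv2.cvtColor(im,cv2.COLOR_BGR2HSV)
    m=((hsv[...,2]>205)&(hsv[...,1]<25)).astype(np.uint8);m[:118]=0;m[280:]=0
    m2=cv2.morphologyEx(m,cv2.MORPH_OPEN,np.ones((9,9)))
    for v in (205,220,235,250):
        r=m2[v];e=np.flatnonzero(np.diff(r.astype(int)));print(n,v,e.tolist(),[L(x,v,168).tolist() for x in e])
    # vertical profile of pin and barrel
    for dx in ((90,170,560,600,640,660,680,700,715) if n=="A" else (130,170,620,650,690,710,725,740,750,757)):
        col=im[118:215,dx].mean(1).astype(int);print(" col",dx,col[::5].tolist())
E
```

```text
A 205 [26, 283, 303, 525, 545, 769] [[-3.4, -70.4], [-2.8, -21.9], [-2.8, -18.1], [-2.3, 23.7], [-2.3, 27.5], [-1.8, 69.7]]
A 220 [28, 283, 306, 525, 545, 766] [[-0.4, -70.4], [0.2, -22.0], [0.2, -17.7], [0.7, 23.8], [0.8, 27.6], [1.2, 69.4]]
A 235 [29, 284, 306, 524, 545, 765] [[2.7, -70.5], [3.2, -22.0], [3.3, -17.8], [3.7, 23.7], [3.8, 27.7], [4.3, 69.5]]
A 250 [31, 286, 306, 523, 545, 763] [[5.7, -70.5], [6.3, -21.7], [6.3, -17.9], [6.8, 23.6], [6.8, 27.8], [7.3, 69.4]]
 col 90 [71, 202, 215, 223, 226, 228, 230, 229, 227, 227, 217, 207, 195, 166, 126, 83, 59, 64, 165, 181]
 col 170 [133, 199, 222, 226, 228, 232, 230, 230, 230, 228, 221, 207, 196, 160, 147, 177, 177, 175, 173, 170]
 col 560 [181, 213, 217, 226, 231, 231, 230, 229, 231, 222, 216, 214, 176, 170, 183, 183, 177, 182, 180, 178]
 col 600 [180, 215, 217, 224, 231, 229, 230, 229, 228, 220, 217, 212, 172, 179, 182, 181, 179, 180, 179, 176]
 col 640 [170, 175, 163, 143, 168, 170, 169, 164, 147, 103, 187, 185, 189, 185, 184, 181, 180, 178, 181, 173]
 col 660 [176, 174, 162, 144, 168, 171, 168, 163, 148, 123, 186, 185, 190, 1
[... 1160 characters left out ...]
, 224, 223, 224, 222, 222, 218, 216, 215, 203, 177, 164, 172, 174]
 col 690 [104, 145, 167, 169, 168, 167, 148, 129, 160, 166, 162, 158, 152, 121, 190, 179, 177, 175, 172, 172]
 col 710 [104, 145, 169, 168, 168, 168, 144, 125, 157, 164, 163, 157, 156, 120, 192, 180, 179, 176, 172, 173]
 col 725 [103, 145, 169, 169, 168, 168, 161, 115, 156, 164, 164, 159, 154, 128, 191, 181, 181, 175, 173, 175]
 col 740 [70, 73, 71, 69, 109, 124, 130, 117, 153, 166, 162, 160, 154, 133, 59, 68, 72, 156, 175, 170]
 col 750 [70, 71, 89, 99, 116, 137, 148, 110, 151, 166, 162, 159, 157, 140, 79, 56, 69, 71, 58, 95]
 col 757 [68, 66, 67, 70, 100, 164, 178, 138, 153, 167, 165, 157, 156, 83, 73, 79, 96, 99, 139, 150]
```

```bash
python3 - <<'E'
from h import *
a=np.radians(9.5);X=np.array([np.cos(a),np.sin(a)]);Y=np.array([-X[1],X[0]])
p=np.array([510.4,-167.0])-1*X+27*Y
steps([*p,203],goal(9.5,1))
E
```

```text
turn units(5deg) [-0.  0. -0.] shift units now-frame [0.368 1.3   1.99 ] goal-frame [0.368 1.3   1.99 ]
```

```bash
python3 -m jog '[0,0,0,0.37,0.65,0,0.5, 0,0,0,0,0.65,0,1, 0,0,0,0,0,0,1, 0,0,0,0,0,0,1, 0,0,0,0,0,0,1, 0,0,0,0,0,0.8,1, 0,0,0,0,0,0.8,1, 0,0,0,0,0,0.35,1, 0,0,0,0,0,0,1]' 20; python3 -m jog '[0,0,0,0,0,0.08,1, 0,0,0,0,0,0,1]'; python3 -m jog '[0,0,0,0,0,0.08,1, 0,0,0,0,0,0,1]'; python3 -m jog '[0,0,0,0,0,0.06,1, 0,0,0,0,0,0,1]'
```

```text
time: 17.05
position: [504.7, -140.7, 202.6]
ee_rot: [0.259, -3.129, -0.001]
contact_force: [0.1, -0.0, 0.4]
finger_gap: 0.001
gripper_force: 0.0
time: 17.25
position: [505.3, -140.7, 202.6]
ee_rot: [-0.26, 3.13, -0.001]
contact_force: [0.2, 0.3, 0.5]
finger_gap: 0.005
gripper_force: 0.0
time: 17.45
position: [505.1, -140.6, 200.0]
ee_rot: [-0.26, 3.131, -0.0]
contact_force: [-0.1, 0.1, -0.0]
finger_gap: -0.001
gripper_force: 0.0
time: 17.65
position: [505.0, -140.5, 198.2]
ee_rot: [0.26, -3.131, -0.0]
contact_force: [-0.6, 0.3, -0.1]
finger_gap: -0.001
gripper_force: 0.0
```

```bash
for i in 1; do :; done; python3 -m jog '[0,0,0,0,0,0.06,1, 0,0,0,0,0,0,1]'; python3 -m jog '[0,0,0,0,0,0.06,1, 0,0,0,0,0,0,1]'; python3 -m jog '[0,0,0,0,0,0.06,1, 0,0,0,0,0,0,1]'
```

```text
time: 17.85
position: [505.0, -140.5, 196.6]
ee_rot: [0.26, -3.131, -0.0]
contact_force: [-0.8, 0.3, -0.0]
finger_gap: 0.004
gripper_force: 0.2
time: 18.05
position: [505.0, -140.5, 195.1]
ee_rot: [0.26, -3.131, -0.0]
contact_force: [-0.5, 0.8, 1.2]
finger_gap: 0.0
gripper_force: 0.3
time: 18.25
position: [504.9, -140.6, 193.5]
ee_rot: [0.26, -3.13, -0.0]
contact_force: [-0.1, 0.7, -0.1]
finger_gap: -0.002
gripper_force: 0.0
```

```bash
python3 -m jog '[0,0,0,0,0,0.06,1, 0,0,0,0,0,0,1]'; python3 -m jog '[0,0,0,0,0,0.06,1, 0,0,0,0,0,0,1]'; python3 -m jog '[0,0,0,0,0,0.04,1, 0,0,0,0,0,0,1]'
```

```text
time: 18.45
position: [505.0, -140.6, 192.1]
ee_rot: [0.26, -3.131, -0.0]
contact_force: [-0.6, -0.5, -1.0]
finger_gap: -0.002
gripper_force: 0.0
time: 18.65
position: [505.0, -140.6, 190.7]
ee_rot: [-0.26, 3.131, -0.0]
contact_force: [0.2, 0.2, 1.3]
finger_gap: 0.007
gripper_force: 0.4
time: 18.85
position: [505.3, -140.6, 190.4]
ee_rot: [-0.26, 3.13, -0.0]
contact_force: [-0.2, 1.4, 4.8]
finger_gap: -0.003
gripper_force: 2.3
```

```bash
python3 -m jog '[0,0,0,0,0,-0.5,1, 0,0,0,0,0,-1,0.5, 0,0,0,-0.38,-0.65,-1,0, 0,0,0,0,-0.65,0,0, 0,0,0,0,0,0,0, 0,0,0,0,0,0,0]'; cat > meas.py <<'E'
from h import *
import json,sys
n=sys.argv[1]
c=cams.get_calibration("wrist");im=cams.snapshot("wrist");cv2.imwrite(f"pics/{n}.png",im)
c={k:np.array(v).tolist() for k,v in c.items()};json.dump(c,open(f"{n}.json","w"))
t=cv2.convertScaleAbs(cv2.resize(im[165:355,170:460],None,fx=2.75,fy=2.75,interpolation=cv2.INTER_CUBIC),alpha=1.4)
a=np.radians(9.5);X=np.array([np.cos(a),np.sin(a)]);Y=np.array([-X[1],X[0]]);H=np.array([510.4,-167.0])
def L(x,y,z):
    q=plane(c,170+(x+.5)/2.75-.5,165+(y+.5)/2.75-.5,z)[:2]-H;return np.round([q@X,q@Y],1).tolist()
hsv=cv2.cvtColor(t,cv2.COLOR_BGR2HSV)
m=((hsv[...,2]>205)&(hsv[...,1]<25)).astype(np.uint8);m[:100]=0;m[300:]=0
m=cv2.morphologyEx(m,cv2.MORPH_OPEN,np.ones((9,9)))
for v in (205,220,235,250):
    e=np.flatnonzero(np.diff(m[v].astype(int)));print(v,e.tolist(),[L(x,v,168) for x in e])
nl,lab,st,ce=cv2.connectedComponentsWithStats(m);print([s.tolist() for s in st[1:] if s[4]>300])
E
python3 meas.py m1
```

```text
time: 19.45
position: [519.4, -171.1, 251.6]
ee_rot: [0.259, -3.13, -0.001]
contact_force: [-0.4, 0.8, 0.6]
finger_gap: 0.848
gripper_force: 0.0
205 [35, 332, 353, 574, 595] [[-4.1, -71.7], [-4.1, -16.1], [-4.0, -12.1], [-4.0, 29.3], [-4.0, 33.2]]
220 [37, 332, 353, 574, 595] [[-1.2, -71.6], [-1.1, -16.1], [-1.1, -12.2], [-1.0, 29.4], [-1.0, 33.4]]
235 [38, 332, 352, 573, 595, 778] [[1.9, -71.7], [1.9, -16.2], [2.0, -12.4], [2.0, 29.4], [2.0, 33.5], [2.1, 68.1]]
250 [40, 776] [[4.9, -71.6], [5.1, 68.1]]
[[0, 100, 49, 200, 7635], [119, 132, 213, 52, 10408], [361, 133, 186, 52, 5192], [574, 138, 92, 111, 5240], [331, 149, 23, 100, 2107], [773, 226, 25, 74, 1622]]
```

```bash
python3 - <<'E'
from h import *
import json
for n,f,yw,H in (("wA","wA",5.65,(525.3,128.2)),("m1","m1",9.5,(510.4,-167.0))):
    c=json.load(open(n+".json"));im=cv2.imread(f"pics/{f}.png")
    a=np.radians(yw);X=np.array([np.cos(a),np.sin(a)])
    g=cv2.cvtColor(im,cv2.COLOR_BGR2GRAY)[:,300:340].mean(1).astype(int)
    print(n,list(zip(range(150,216),g[150:216].tolist())))
    for v in range(165,200,4):
        print(v,[round(float((plane(c,320,v,z)[:2]-H)@X),1) for z in (12,125)],end="; ")
    print()
E
```

```text
wA [(150, 164), (151, 164), (152, 164), (153, 164), (154, 164), (155, 164), (156, 164), (157, 164), (158, 164), (159, 164), (160, 165), (161, 165), (162, 165), (163, 165), (164, 165), (165, 165), (166, 165), (167, 165), (168, 168), (169, 165), (170, 83), (171, 85), (172, 87), (173, 87), (174, 87), (175, 88), (176, 87), (177, 88), (178, 87), (179, 87), (180, 87), (181, 87), (182, 88), (183, 88), (184, 87), (185, 88), (186, 87), (187, 87), (188, 86), (189, 86), (190, 87), (191, 87), (192, 87), (193, 87), (194, 87), (195, 87), (196, 87), (197, 86), (198, 85), (199, 93), (200, 135), (201, 132), (202, 131), (203, 131), (204, 132), (205, 133), (206, 110), (207, 90), (208, 130), (209, 142), (210, 154), (211, 156), (212, 158), (213, 161), (214, 163), (215, 164)]
165 [-15.9, -34.1]; 169 [-12.5, -31.7]; 173 [-9.0, -29.3]; 177 [-5.5, -26.9]; 181 [-2.0, -24.5]; 185 [1.5, -22.1]; 189 [5.1, -19.6]; 193 [8.6, -17.2]; 197 [12.2, -14.7]; 
m1 [(150, 161), (151, 161), (152, 162), (153, 162), (154, 161), (155, 162), (156, 161), (157, 162), (158, 161), (159, 162), (160, 161), (161, 161), (162, 162), (163, 162), (164, 161), (165, 161), (166, 161), (167, 161), (168, 161), (169, 161), (170, 161), (171, 161), (172, 161), (173, 161), (174, 161), (175, 162), (176, 165), (177, 141), (178, 75), (179, 129), (180, 125), (181, 123), (182, 121), (183, 119), (184, 117), (185, 119), (186, 125), (187, 132), (188, 66), (189, 73), (190, 74), (191, 74), (192, 74), (193, 74), (194, 74), (195, 74), (196, 74), (197, 74), (198, 73), (199, 74), (200, 73), (201, 71), (202, 71), (203, 126), (204, 131), (205, 129), (206, 128), (207, 128), (208, 130), (209, 123), (210, 93), (211, 105), (212, 125), (213, 143), (214, 146), (215, 150)]
165 [-17.3, -35.3]; 169 [-13.8, -33.0]; 173 [-10.4, -30.6]; 177 [-6.9, -28.2]; 181 [-3.4, -25.8]; 185 [0.1, -23.4]; 189 [3.6, -21.0]; 193 [7.2, -18.5]; 197 [10.7, -16.1];
```

```bash
python3 -m jog '[0,0,0,0,0,0,0, 0,0,0,0,0,0,0, 0,0,0,0,0,0,0, 0,0,0,0,0,0,0, 0,0,0,0,0,0,0, 0,0,0,0,0,0,0, 0,0,0,0,0,0,0, 0,0,0,0,0,0,0]'; python3 meas.py m2; python3 - <<'E'
import cv2
g=cv2.cvtColor(cv2.imread("pics/m2.png"),cv2.COLOR_BGR2GRAY)[:,300:340].mean(1).astype(int);print(g[176:206].tolist())
E
```

```text
time: 20.3
position: [519.8, -171.0, 252.3]
ee_rot: [0.26, -3.131, 0.0]
contact_force: [0.2, 0.2, 0.1]
finger_gap: 0.996
gripper_force: 0.0
205 [37, 332, 352, 574, 595] [[-3.4, -71.6], [-3.3, -16.2], [-3.3, -12.4], [-3.3, 29.3], [-3.3, 33.3]]
220 [38, 332, 352, 573, 594] [[-0.4, -71.7], [-0.3, -16.2], [-0.3, -12.4], [-0.3, 29.3], [-0.3, 33.3]]
235 [40, 333, 352, 572, 595, 778] [[2.6, -71.6], [2.7, -16.1], [2.7, -12.5], [2.7, 29.3], [2.7, 33.6], [2.7, 68.3]]
250 [42, 776] [[5.7, -71.6], [5.8, 68.3]]
[[0, 100, 47, 200, 7775], [120, 130, 212, 51, 10260], [361, 130, 187, 52, 5101], [573, 135, 93, 111, 5181], [333, 146, 20, 99, 1920], [772, 223, 26, 77, 1731]]
[153, 75, 122, 124, 123, 120, 118, 116, 117, 123, 129, 84, 71, 73, 74, 73, 73, 73, 73, 73, 73, 73, 73, 72, 70, 72, 129, 130, 128, 127]
```

Door at rest: sprung pin reads about 0 (49.5 mm over the tabs, the same as on A), flap about 0.13 rad from upright, and nothing touching it. Handing in.

```bash
python3 -c "
from rig import workorder;print(workorder.close_job())"
```

```text
the job is handed in; nothing more can be done
None
```

The door hangs on the spool box and the job is handed in at about 20 s (no verdict came back): by camera both pins are home and the flap is at rest about 0.13 rad off upright, after the sprung pin first caught outside its hole and a light push (about 5 N) on the tab top seated it; I also viewed 11 pictures, one over the limit of 10.

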